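# Clamp the mounting bracket to the set force

### The arm

A 6-joint arm with a two-finger parallel gripper is mounted at the origin on the work surface. World frame = base frame: x ahead of the robot, y to its left, z up, the work surface at z = 0. Lengths are in m, angles in rad, forces in N, time in s.
With the tool pointing down it reaches from about 0.35 to 0.775 m from the base axis. Payload 7.3 kg.
Tool frame: the origin (TCP) lies at the very end of the fingers, on their centre line; the grasp point (between the pads) lies 19 mm behind it; z points along the fingers, x is the direction in which the jaws open and shut, and the axes are right-handed (so a half turn about z gives the same grasp; the last joint's range is limited). The gripper opens to 92 mm and grips with 3 to 60 N. Pads are 19 mm wide; open, the fingers measure 130 mm over their backs; the gripper's body (75 mm by 190 mm) begins 47 mm behind the grasp point.
Start: joints at [-1.274, 0.342, 1.524, -0, 1.275, -0.146], TCP at [0.225, -0.474, 0.227] pointing down, gripper open.
Joint ranges: [-2.53, 2.53], [-0.77, 2.02], [0.04, 2.7], [-1, 4.14], [0.28, 2.66], [-3.11, 3.11]. Speed limits (rad/s): [2.57, 2.57, 3.14, 3.14, 3.14, 3.14].

### API

Orientations are given as [roll, pitch, yaw] about the fixed x, y, z axes, in that order (R = Rz(yaw) Ry(pitch) Rx(roll)).
In Python, from cell import robot, read_camera, nets gives the robot as it stands. The module is installed in compiled form; this text tells all that it offers.
- The arm moves only by the tool carry_out, never from a script. Its arguments are lists of equal length, an entry for each row: "translation": the shift along the tool's x, y, z in m, a list of three; "turn": the turn, a rotation vector about the tool's x, y, z in rad, a list of three; "gripper": the gripper's target within -1 to 1 (shut at 1, half-way at 0, fully open at -1). A call has 1 to 10 rows; each row shifts and turns the commanded pose from where the row before left it, along the tool's axes as they then stand; what a row does not reach is not made up. A row lasts 1/10 s, in which the tool goes at most 50 mm and 8.59 degrees, less where a joint would pass 70% of its speed; a pose out of reach is approached as far as the arm can. A call with a gripper value outside its range is refused whole. The fingers move at their own pace and stop on an object; "squeeze" is the grip in N (left out, the last holds). Time passes only in rows, so rows that do not move let the fingers close. It gives the time, the measured TCP pose, the force and the opening at its end, in the units of the state.
- robot.observe(): the state, without advancing time (a new reading comes with each control period).
- read_camera(name): name is "side" or "top"; returns a dict with "img" (480x640x3 uint8, red, green, blue), "fx", "fy", "cx", "cy" (pixels), "distortion" ([k1, k2, p1, p2, k3] as OpenCV has them; the pictures are not rectified), "world_from_camera" (4x4, takes a point from camera to world coordinates). Camera axes: x right, y down, z forward; pixel columns grow to the right and rows downward; lengths in m; the calibration is good to about 2 mm. A picture is of the moment at which its call begins. There is no depth.
- robot.hand_in(): hands the job in, once; it reports no verdict.
Trained networks look in a picture, given as the dict that the camera call returned (one of the last four; its "shot" number tells which), for a name from the list of things; names that differ only in an ending like _2 or _b are one class to them, and where a whole thing is asked for, a point or a joint stands for the part that bears it (a point fixed in the world has none). Each returns a list of dicts, best first, with "score" (0 to 1); they miss things now and then, are a little off and sometimes report something else, mostly with a low value. They report only what shows in the picture. A call takes as long as a camera call. They do not tell look-alikes from the thing itself.
- nets.regions_of(picture, name): "region" (480x640 bool, what is visible of it) and "pixel" ([column, row] in pixels, amid what is visible of it).
- nets.tip_of(picture, name): "pixel" ([column, row] in pixels: a listed point, or the origin of a listed thing).
The state is a dict: "time": time; "qpos": joint angles; "qvel": joint speeds; "joint_efforts": joint torques, N m; "tool_pos": TCP position; "tool_rot": TCP orientation; "contact_force": force on the tool from outside, world axes, zero at the start; "torque": the same for the moment, N m; "opening": finger opening in m.
Only numpy, scipy, OpenCV 4.12 (cv2) and the standard library are available. Lean on these libraries where they do the work, as an engineer would, in place of code of your own. Each camera call takes 0.05 s, during which the arm holds its last target. There are 200 camera calls.

### The job

Clamp the zinc bracket: lay its foot on the screw clamp's base with the upright leg standing, slide it gently between the rails until its end is fully home against the brass stop, then turn the crank clockwise until the red indicator tab has popped up (its red part, 10 to 15 mm, showing). Stop there without overtightening, let go, and leave the other things on the tiles where they are.

Things in the scene. Friction and masses are not known exactly. Their poses are not given: they have to be found in the camera images.
- clamp: Screw clamp bolted to the tiles; teal base 195 x 84 x 12 mm with a steel bed 44 mm wide, flush with its top. Origin: on the tiles, under the vertical screw axis; +x points from the open mouth to the brass stop and the column, z up. The base spans x -110 to +85 mm. An arm overhangs the axis: hub radius 17 mm, underside 68 mm or more up, running from x -17 to the column at x +50 to +86 mm.
- home (a point): Where the free end of the bracket's foot belongs: on the steel bed, 12 mm above the tiles (it sinks 2 to 4 mm under the set force), at the foot of the brass stop's face, 25 mm from the screw axis along +x. Axes as the clamp's. The foot lies between two steel rails 45 mm apart inside, 8 mm high, running back 45 mm from here; flared lead-ins, about 58 mm apart at the mouth, run 20 mm further back.
- stop: Brass end stop, fixed on the clamp: 46 mm wide, 18 mm high, 7 mm thick. Origin and axes are the clamp's.
- bracket_leg (a point): Loose zinc L-bracket, 0.2 kg: foot 110 x 40 x 8 mm, upright leg 8 mm thick, 40 mm wide, top 60 mm above the underside. Point: middle of the leg's thickness and width, 40 mm above the underside; grip across the 8 mm. x runs along the foot to its free end, z up the leg. The free end is 106 mm ahead. Starts on its foot on the tiles, left or right of the clamp.
- bracket_tip (a point): Middle of the lower edge of the free end of the bracket's foot, the end that goes against the stop. Axes as for the leg.
- handle_mid (a point): Black upright crank handle, 18 mm thick, 46 mm high, spinning freely on its pin, so it can be held and swung round without turning the wrist. Point: on its axis, 26 mm above its lower end, about 150 mm above the tiles. It runs in a level circle of 45 mm radius about the screw axis.
- crank (a joint): Crank angle, rad, growing clockwise seen from above (tightening). At 0 the handle points along the clamp's +x; at q it lies at angle -q about z. Starts at -0.9 to 0.9. The gap under the pad differs each time (5 to 16 mm), so tightening takes 3 to 8 rad; 1 rad feeds 3 mm. It stays where it is left. About 5 N at the handle when free, 8 N when tight.
- tab (a joint): Sprung indicator tab, 26 mm wide, on top of the clamp's column, 72 mm from the screw axis. Value: how far it has risen, m. It stays at 0 (flush) until the pad presses the foot with the set 40 N; then the sprung bed yields and the tab rises 15 mm per rad of crank. Its red part is 15 mm long: up at 10 to 15 mm; white below it means too tight, 20 mm overloads the bracket.
- insulator_c (a point): Blue ribbed ceramic insulator, 52 mm wide, 74 mm high, upright on the tiles; fragile bystander. Point half-way up.
- plumb_bob: Brass plumb bob standing on its cap, point up, 38 mm wide, 95 mm high; bystander. Origin under its centre.
- level: Aluminium spirit level, 150 x 24 x 38 mm, lying on the tiles; bystander. Origin under its centre, x along its length.
- grease_tin: Yellow tin, 72 mm wide, 60 mm high; bystander. Origin under its centre.
There are look-alikes about, which are no part of the job. Leave any purple look-alike of the part that bears bracket_leg alone.

How it is judged:
On the way, in this order (a step that is already met when the one before it is completed fails the run):
1. the bracket's foot is fully home against the stop, between the rails, leg upright (x of bracket_tip in the frame of home between -0.002 and 0.003 m and y of bracket_tip in the frame of home between -0.005 and 0.005 m and z of bracket_tip in the frame of home between -0.007 and 0.003 m and angle between the x axis of bracket_tip and the x axis of home, either way round below 0.1 rad and angle between bracket_leg's own z axis and vertical below 0.08 rad), for 0.2 s.
2. the indicator tab has popped up with the bracket still home (all of step 1 and value of joint tab above 0.009 m), for 0.2 s.
At the end, for the whole second after the job is handed in: The bracket's foot lies on the clamp's bed with its end within 2 mm of the stop and 5 mm of midway between the rails, square to within 0.1 rad, leg upright; the tab stands out by 9 to 20 mm; the crank is at rest (all of step 2 and velocity of joint crank between -0.1 and 0.1 rad/s); the robot touches nothing.
It fails at once if the clamp is overtightened: pressed beyond about 48 N, which drives the tab up by more than 20 mm (value of joint tab above 0.02 m).
It fails at once if the bracket is rammed against the end stop with more than 25 N (contact force between stop and anything else above 25 N).
It fails at once if a bystander (insulator, plumb bob, level or tin) is moved by more than 25 mm (distance of any of insulator_c, plumb_bob, level, grease_tin from where it was at the start of the episode above 0.025 m).
It also fails if it takes over 72 s, if anything falls off the work surface, if the arm or the gripper's body presses on something with over 40 N, if the wrist force passes 120 N, or if a joint passes its speed limit or range.

## Working session

There is one attempt and no reset: what is moved stays moved. The work goes in short steps, Python scripts to look and compute and a tool call to move; the robot and the scene stay as the last step left them, time stands still between calls to the robot, and variables do not carry over. Pictures are saved under pics/ and viewed, about 8 in all and at most 12, crops included, and the job is handed in when it is done.

Besides the shell and the picture viewer there is one more tool, called after "Emit:" in YAML: its name, and indented under it one key for each argument. carry_out: Moves the arm, as the interface text tells. Its arguments: {"type":"object","properties":{"translation":{"type":"array","items":{"type":"array","items":{"type":"number"}}},"turn":{"type":"array","items":{"type":"array","items":{"type":"number"}}},"gripper":{"type":"array","items":{"type":"number"}},"squeeze":{"type":"number"}},"required":["translation","turn","gripper"]}

```bash
mkdir -p pics
cat > h.py <<'E'
from cell import robot, read_camera, nets
import numpy as np, cv2
def ray(c,px):
    K=np.array([[c['fx'],0,c['cx']],[0,c['fy'],c['cy']],[0,0,1.]])
    u=cv2.undistortPoints(np.array([[px]],float),K,np.array(c['distortion'],float))[0,0]
    T=np.array(c['world_from_camera']); d=T[:3,:3]@[u[0],u[1],1]; return T[:3,3],d/np.linalg.norm(d)
def atz(c,px,z):
    o,d=ray(c,px); return o+d*(z-o[2])/d[2]
def tri(r1,r2):
    (o1,d1),(o2,d2)=r1,r2
    s=np.linalg.lstsq(np.c_[d1,-d2],o2-o1,rcond=None)[0]
    p,q=o1+s[0]*d1,o2+s[1]*d2; return (p+q)/2,np.linalg.norm(p-q)
def proj(c,P):
    K=np.array([[c['fx'],0,c['cx']],[0,c['fy'],c['cy']],[0,0,1.]])
    T=np.linalg.inv(np.array(c['world_from_camera']))
    return cv2.projectPoints(np.atleast_2d(np.array(P,float)),cv2.Rodrigues(T[:3,:3])[0],T[:3,3],K,np.array(c['distortion'],float))[0][:,0]
def save(c,n): cv2.imwrite('pics/'+n+'.png',c['img'][:,:,::-1])
E
python3 - <<'E'
from h import *
C={n:read_camera(n) for n in('side','top')}
for n,c in C.items():
    save(c,n+'0'); print(n,np.round(c['world_from_camera'],3).tolist())
    for t in ['clamp','bracket_leg','bracket_tip','handle_mid','stop','home','insulator_c','plumb_bob','level','grease_tin','tab']:
        try: print(t,[(round(r['score'],2),np.round(r['pixel']).tolist()) for r in nets.tip_of(c,t)][:3])
        except Exception as e: print(t,e)
s=robot.observe(); print(s)
E
```

```text
side [[-0.757, -0.363, 0.543, -0.128], [-0.654, 0.41, -0.636, 0.798], [0.008, -0.837, -0.548, 0.791], [0.0, 0.0, 0.0, 1.0]]
clamp [(0.62, [316.0, 269.0])]
bracket_leg [(0.9, [372.0, 234.0]), (0.84, [406.0, 228.0])]
bracket_tip [(0.63, [374.0, 230.0]), (0.5, [318.0, 266.0])]
handle_mid [(0.4, [299.0, 215.0])]
stop [(0.59, [313.0, 269.0])]
home [(0.66, [399.0, 206.0]), (0.55, [308.0, 260.0])]
insulator_c [(0.57, [264.0, 339.0])]
plumb_bob [(0.6, [204.0, 378.0])]
level [(0.63, [402.0, 207.0])]
grease_tin [(0.66, [175.0, 322.0])]
tab it knows: bracket_leg, bracket_tip, clamp, grease_tin, handle_mid, home, insulator, level, plumb_bob, stop
top [[0.02, -0.99, 0.14, 0.362], [-1.0, -0.021, -0.002, 0.007], [0.005, -0.14, -0.99, 1.379], [0.0, 0.0, 0.0, 1.0]]
clamp [(0.73, [331.0, 231.0])]
bracket_leg [(0.7, [407.0, 244.0]), (0.66, [438.0, 272.0])]
bracket_tip [(0.8, [369.0, 249.0]), (0.55, [431.0, 233.0])]
handle_mid [(0.69, [218.0, 271.0]), (0.51, [328.0, 205.0])]
stop [(0.47, [327.0, 230.0])]
home [(0.7, [327.0, 223.0]), (0.39, [331.0, 231.0])]
insulator_c [(0.6, [215.0, 273.0])]
plumb_bob [
[... 213 characters left out ...]
mb_bob, stop
{'time': 1.1, 'qpos': array([-1.27404692e+00,  3.41977872e-01,  1.52409891e+00,  3.63749691e-06,
        1.27540852e+00, -1.46003015e-01]), 'qvel': array([-1.13627022e-03, -1.28559774e-03, -1.14485198e-03, -2.56146763e-05,
       -8.03304788e-04, -2.25852742e-04]), 'joint_efforts': array([ 1.50287098e-03, -4.31137276e+01, -2.44484067e+01,  7.19864736e-02,
        4.84365632e-02, -5.50305333e-05]), 'tool_pos': array([ 0.22494943, -0.47438428,  0.22675238]), 'tool_rot': array([ 3.14158048e+00, -1.06719409e-04, -1.12804496e+00]), 'contact_force': array([-0.01801281, -0.19107653, -0.16580021]), 'torque': array([-0.00761384, -0.01139929,  0.05607266]), 'opening': 0.09197042842490424}
```

View pics/top0.png

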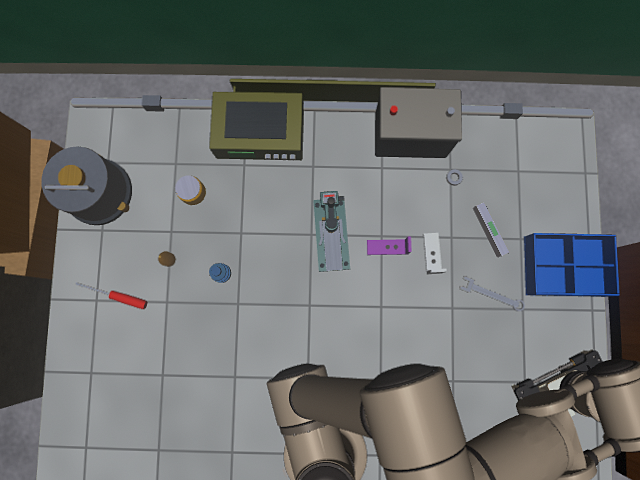

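View pics/side0.png

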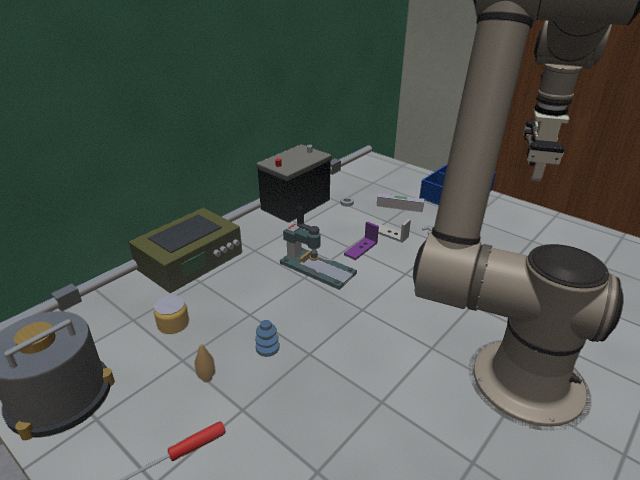

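Top: clamp about (332,235), mouth towards the robot. The zinc bracket is at (433,253), with its leg at the lower end (437,272), and the purple look-alike is at (389,246). I need enlarged crops to measure from.

Run:
```python
import cv2,numpy as np
a=cv2.imread('pics/top0.png')[180:290,300:460]; b=cv2.imread('pics/side0.png')[190:300,270:430]
o=np.vstack([cv2.resize(x,None,fx=4,fy=4,interpolation=cv2.INTER_CUBIC) for x in (a,)])
cv2.imwrite('pics/ctop.png',cv2.resize(a,None,fx=5,fy=5,interpolation=cv2.INTER_CUBIC)); cv2.imwrite('pics/cside.png',cv2.resize(b,None,fx=5,fy=5,interpolation=cv2.INTER_CUBIC))
```

```text
(no output)
```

View pics/ctop.png

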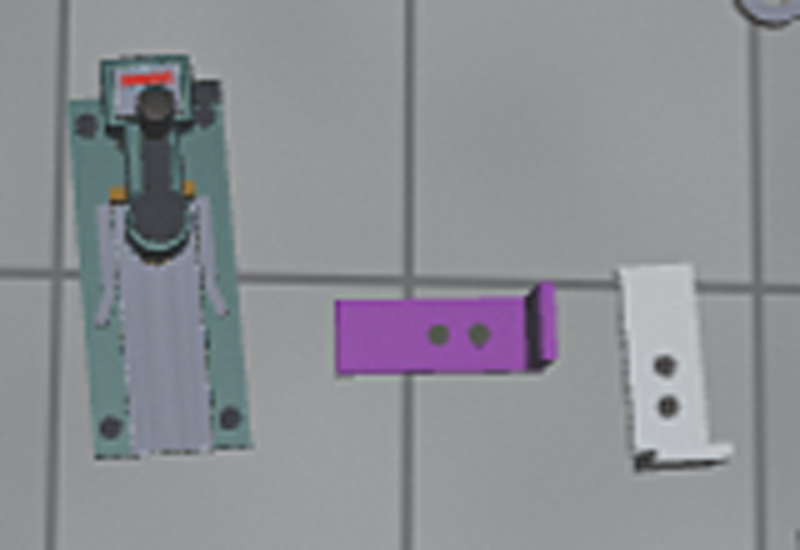

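View pics/cside.png

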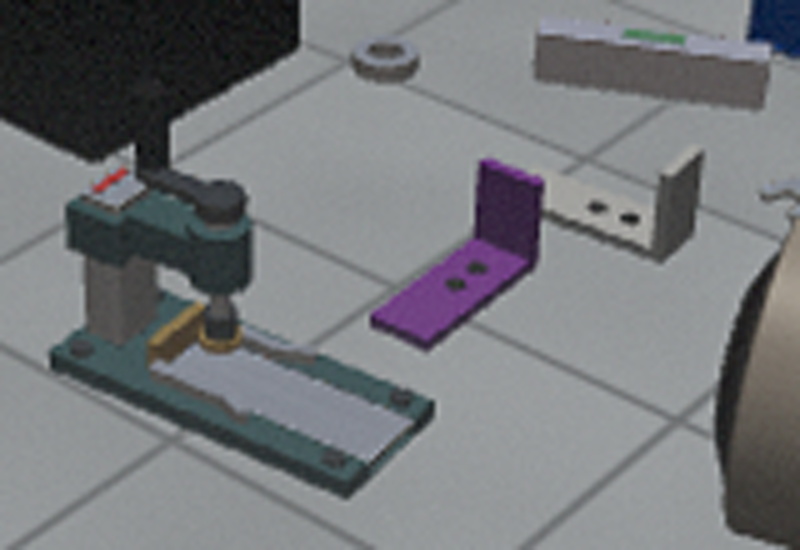

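```bash
cat > m.py <<'E'
from h import *
from scipy.optimize import least_squares
C={n:read_camera(n) for n in('side','top')}
t=lambda u,v:np.array([300+(u+.5)/5-.5,180+(v+.5)/5-.5]); s=lambda u,v:np.array([270+(u+.5)/5-.5,190+(v+.5)/5-.5])
def W(p,L):
    x,y,a=p; L=np.array(L); return np.c_[x+np.cos(a)*L[:,0]-np.sin(a)*L[:,1],y+np.sin(a)*L[:,0]+np.cos(a)*L[:,1],L[:,2]]
def fit(p0,top,side):
    def f(p):
        r=[]
        for n,l in(('top',top),('side',side)):
            if l: r.append((proj(C[n],W(p,[a for a,_ in l]))-np.array([b for _,b in l])).ravel())
        return np.concatenate(r)
    R=least_squares(f,p0); return R.x,np.round(R.fun.reshape(-1,2),1).tolist()
for lab,S in(('both',1),('top',0)):
  print(lab,*fit([.5,0,0],[((-.11,.042,.012),t(97,456)),((-.11,-.042,.012),t(252,445)),((.085,.042,.012),t(69,101))],
   S*[((-.11,-.042,.012),s(433,402)),((-.11,.042,.012),s(348,488)),((.085,.042,.012),s(52,355))]))
  print(lab,*fit([.4,-.2,0],[((.106,.02,.008),t(618,267)),((.106,-.02,.008),t(693,264)),((-.004,.02,.0),t(637,470)),((-.004,-.02,.06),t(733,456)),((.004,-.02,.06),t(733,445))],
   S*[((-.004,.02,.06),s(658,163)),((-.004,-.02,.06),s(692,148)),((.004,-.02,.06),s(704,150)),((-.004,.02,0),s(660,263))]))
h=tri(ray(C['side'],[299,215]),ray(C['top'],t(156,105)));print('handle',h)
print('handle top',atz(C['top'],t(156,103),.17))
E
python3 m.py
```

```text
both [ 0.58524788 -0.00266122  0.09867428] [[-0.5, 0.5], [-0.1, 0.2], [-0.3, -0.0], [0.5, -0.1], [0.0, -1.1], [-0.5, -0.8]]
both [ 0.47826852 -0.28121118  0.07026952] [[0.6, -0.4], [0.2, -0.6], [-0.7, -0.2], [-0.0, -0.0], [-0.3, -0.9], [2.3, 2.8], [2.3, 0.1], [-2.6, -1.2], [-0.1, 0.3]]
top [ 0.58589078 -0.00349503  0.09844203] [[-0.2, 0.2], [0.2, 0.0], [-0.0, -0.3]]
top [ 0.47710714 -0.28191908  0.08529461] [[0.2, 0.1], [-0.1, -0.2], [-0.4, 0.3], [0.3, 0.3], [-0.0, -0.6]]
handle (array([ 6.34828463e-01, -1.14644124e-04,  1.44449602e-01]), np.float64(0.0006014352923481583))
handle top [6.30391949e-01 2.36260945e-04 1.70000000e-01]
```

The fits agree: screw axis at (0.5855,-0.003), yaw 0.098. The bracket leg is at (0.4775,-0.2815), yaw 0.083, and the crank is near 0. Next is a row planner, then the approach.

```bash
cat > plan.py <<'E'
import sys
from h import *
# usage: plan.py x y z yaw n  -> rows from the measured pose (tool pointing down)
def rows(p,y,P,Y,n):
    dy=(Y-y+np.pi)%(2*np.pi)-np.pi; d=(np.array(P)-p)/n; out=[]
    for i in range(n):
        a=y+dy*i/n
        out.append([round(float(v),4) for v in(np.cos(a)*d[0]+np.sin(a)*d[1],np.sin(a)*d[0]-np.cos(a)*d[1],-d[2])])
    return out,round(-dy/n,4)
if __name__=='__main__':
    a=list(map(float,sys.argv[1:])); s=robot.observe()
    print(s['time'],s['tool_pos'],s['tool_rot'],s['contact_force']); print(*rows(s['tool_pos'],s['tool_rot'][2],a[:3],a[3],int(a[4])))
E
python3 plan.py .4775 -.2815 .15 .083 10
```

```text
1.2 [ 0.22497686 -0.47436153  0.22675475] [-3.14158910e+00 -9.83831033e-05 -1.12801924e+00] [-0.88669607 -0.01621829  0.30964359]
[[-0.0066, -0.0311, 0.0077], [-0.0028, -0.0317, 0.0077], [0.001, -0.0318, 0.0077], [0.0049, -0.0314, 0.0077], [0.0086, -0.0306, 0.0077], [0.0123, -0.0293, 0.0077], [0.0157, -0.0276, 0.0077], [0.0189, -0.0255, 0.0077], [0.0219, -0.023, 0.0077], [0.0245, -0.0202, 0.0077]] -0.1211
```

Emit:
carry_out:
  translation:
    - [-0.0066, -0.0311, 0.0077]
    - [-0.0028, -0.0317, 0.0077]
    - [0.001, -0.0318, 0.0077]
    - [0.0049, -0.0314, 0.0077]
    - [0.0086, -0.0306, 0.0077]
    - [0.0123, -0.0293, 0.0077]
    - [0.0157, -0.0276, 0.0077]
    - [0.0189, -0.0255, 0.0077]
    - [0.0219, -0.023, 0.0077]
    - [0.0245, -0.0202, 0.0077]
  turn:
    - [0, 0, -0.1211]
    - [0, 0, -0.1211]
    - [0, 0, -0.1211]
    - [0, 0, -0.1211]
    - [0, 0, -0.1211]
    - [0, 0, -0.1211]
    - [0, 0, -0.1211]
    - [0, 0, -0.1211]
    - [0, 0, -0.1211]
    - [0, 0, -0.1211]
  gripper: [-1, -1, -1, -1, -1, -1, -1, -1, -1, -1]
  squeeze: 40

```text
time: 2.2
tool_pos: [0.4786, -0.2807, 0.1495]
tool_rot: [3.141, -0.0, 0.088]
contact_force: [-0.2, -0.6, 0.0]
opening: 0.0913
```

```bash
python3 plan.py .4775 -.2815 .023 .083 6
```

```text
2.2 [ 0.47859572 -0.28068324  0.14945277] [ 3.14136106e+00 -1.32640590e-04  8.80275783e-02] [-0.20614957 -0.61810249  0.03538138]
[[-0.0002, 0.0001, 0.0211], [-0.0002, 0.0001, 0.0211], [-0.0002, 0.0001, 0.0211], [-0.0002, 0.0001, 0.0211], [-0.0002, 0.0001, 0.0211], [-0.0002, 0.0001, 0.0211]] 0.0008
```

Emit:
carry_out:
  translation:
    - [0, 0, 0.0211]
    - [0, 0, 0.0211]
    - [0, 0, 0.0211]
    - [0, 0, 0.0211]
    - [0, 0, 0.0211]
    - [0, 0, 0.0205]
    - [0, 0, 0]
    - [0, 0, 0]
    - [0, 0, 0]
    - [0, 0, 0]
  turn:
    - [0, 0, 0]
    - [0, 0, 0]
    - [0, 0, 0]
    - [0, 0, 0]
    - [0, 0, 0]
    - [0, 0, 0]
    - [0, 0, 0]
    - [0, 0, 0]
    - [0, 0, 0]
    - [0, 0, 0]
  gripper: [-1, -1, -1, -1, -1, -1, 1, 1, 1, 1]

```text
time: 3.2
tool_pos: [0.4782, -0.2821, 0.025]
tool_rot: [3.14, -0.002, 0.083]
contact_force: [-0.5, 0.1, 0.2]
opening: 0.0647
```

Emit:
carry_out:
  translation:
    - [0, 0, 0]
    - [0, 0, 0]
    - [0, 0, 0]
    - [0, 0, 0]
  turn:
    - [0, 0, 0]
    - [0, 0, 0]
    - [0, 0, 0]
    - [0, 0, 0]
  gripper: [1, 1, 1, 1]

```text
time: 3.6
tool_pos: [0.4776, -0.2816, 0.0239]
tool_rot: [3.141, -0.0, 0.083]
contact_force: [-0.2, 0.4, -0.4]
opening: 0.0323
```

Emit:
carry_out:
  translation:
    - [0, 0, 0]
    - [0, 0, 0]
    - [0, 0, 0]
    - [0, 0, 0]
    - [0, 0, -0.005]
    - [0, 0, -0.02]
    - [0, 0, -0.03]
  turn:
    - [0, 0, 0]
    - [0, 0, 0]
    - [0, 0, 0]
    - [0, 0, 0]
    - [0, 0, 0]
    - [0, 0, 0]
    - [0, 0, 0]
  gripper: [1, 1, 1, 1, 1, 1, 1]

```text
time: 4.3
tool_pos: [0.4763, -0.2806, 0.0779]
tool_rot: [-3.139, 0.003, 0.083]
contact_force: [0.9, -0.4, -1.9]
opening: 0.0076
```

```bash
python3 plan.py .4362 -.0177 .13 .0985 10
```

```text
4.3 [ 0.47634609 -0.28064861  0.07785233] [-3.13853363  0.00339375  0.08299262] [ 0.86881451 -0.36162359 -1.92447371]
[[-0.0018, -0.0265, -0.0052], [-0.0018, -0.0265, -0.0052], [-0.0017, -0.0265, -0.0052], [-0.0017, -0.0265, -0.0052], [-0.0017, -0.0265, -0.0052], [-0.0016, -0.0266, -0.0052], [-0.0016, -0.0266, -0.0052], [-0.0015, -0.0266, -0.0052], [-0.0015, -0.0266, -0.0052], [-0.0015, -0.0266, -0.0052]] -0.0016
```

Emit:
carry_out:
  translation:
    - [-0.002, 0, -0.027]
    - [-0.002, -0.0195, -0.0265]
    - [-0.002, -0.031, 0]
    - [-0.002, -0.031, 0]
    - [-0.002, -0.031, 0]
    - [-0.002, -0.031, 0]
    - [-0.002, -0.031, 0]
    - [-0.002, -0.031, 0]
    - [-0.001, -0.031, 0]
    - [-0.001, -0.031, 0]
  turn:
    - [0, 0, -0.0016]
    - [0, 0, -0.0016]
    - [0, 0, -0.0016]
    - [0, 0, -0.0016]
    - [0, 0, -0.0016]
    - [0, 0, -0.0016]
    - [0, 0, -0.0016]
    - [0, 0, -0.0016]
    - [0, 0, -0.0016]
    - [0, 0, -0.0016]
  gripper: [1, 1, 1, 1, 1, 1, 1, 1, 1, 1]

```text
time: 5.3
tool_pos: [0.4347, -0.0156, 0.1324]
tool_rot: [3.142, 0.0, 0.099]
contact_force: [0.6, -0.3, -1.6]
opening: 0.0081
```

```bash
python3 plan.py .4362 -.0177 .042 .0985 6
python3 - <<'E'
from h import *
a=[]
for n,(u,v) in(('top',(290,170)),('side',(270,170))):
    c=read_camera(n); save(c,n+'1'); a.append(cv2.resize(c['img'][v:v+120,u:u+160,::-1],None,fx=5,fy=5,interpolation=cv2.INTER_CUBIC))
    cv2.imwrite('pics/c1'+n+'.png',a[-1])
E
```

```text
5.3 [ 0.43472277 -0.01557623  0.13243696] [3.14153746e+00 5.50106837e-05 9.88574082e-02] [ 0.5824913  -0.34118434 -1.58695145]
[[0.0002, 0.0004, 0.0151], [0.0002, 0.0004, 0.0151], [0.0002, 0.0004, 0.0151], [0.0002, 0.0004, 0.0151], [0.0002, 0.0004, 0.0151], [0.0002, 0.0004, 0.0151]] 0.0001
```

View pics/c1side.png

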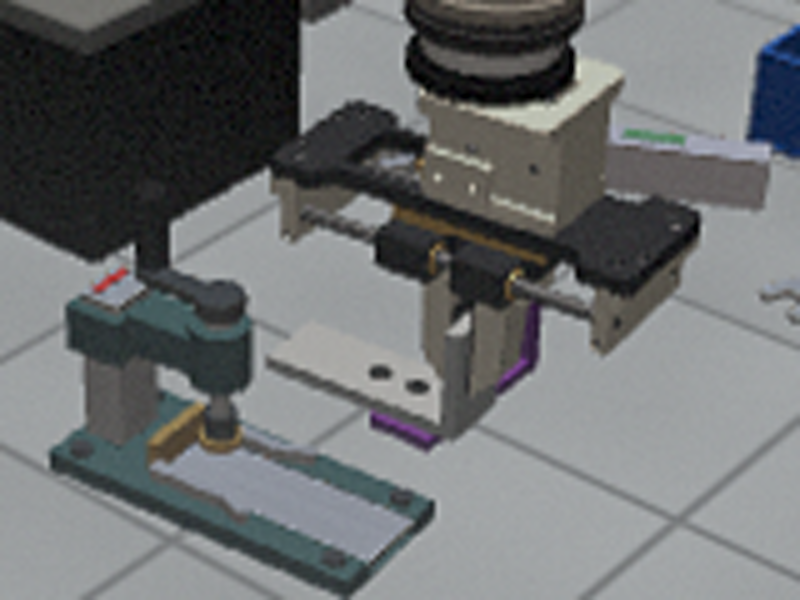

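View pics/c1top.png

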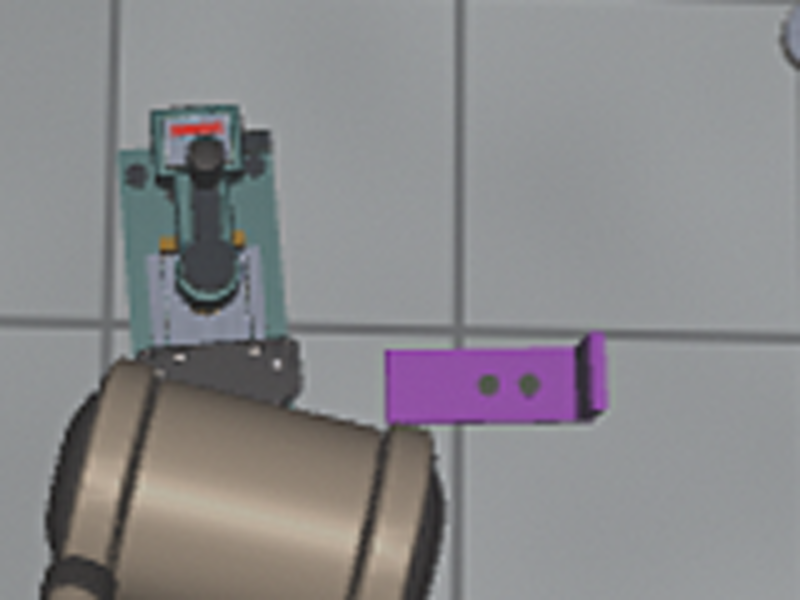

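The side crop shows the bracket held upright and level, with the foot pointing at the clamp. The top view is blocked by the arm. Next I check where the foot should appear in the side view.

Run:
```python
from h import *
c=read_camera('side'); s=robot.observe(); x,y,z=s['tool_pos']; a=s['tool_rot'][2]; b=z-.0235
print(s['tool_pos'])
S=lambda P:((proj(c,P)-[270,170]+.5)*5-.5).round(0).tolist()
def W(L):
    L=np.array(L);return np.c_[x+np.cos(a)*L[:,0]-np.sin(a)*L[:,1],y+np.sin(a)*L[:,0]+np.cos(a)*L[:,1],b+L[:,2]]
for n,p in dict(tipnear_top=(.106,.02,.008),tipnear_bot=(.106,.02,0),tipfar_top=(.106,-.02,.008),back_near_bot=(-.004,.02,0),back_near_top=(-.004,.02,.06),back_far_bot=(-.004,-.02,0)).items(): print(n,S(W([p])))
```

```text
[ 0.43473665 -0.01545678  0.13244782]
tipnear_top [[267.0, 351.0]]
tipnear_bot [[267.0, 364.0]]
tipfar_top [[312.0, 316.0]]
back_near_bot [[455.0, 438.0]]
back_near_top [[461.0, 333.0]]
back_far_bot [[497.0, 400.0]]
```

Emit:
carry_out:
  translation:
    - [0.001, 0.002, 0.0155]
    - [0, 0, 0.0155]
    - [0, 0, 0.0155]
    - [0, 0, 0.0155]
    - [0, 0, 0.0155]
    - [0, 0, 0.0115]
    - [0, 0, 0]
    - [0.008, 0, 0]
    - [0.008, 0, 0]
    - [0, 0, 0]
  turn:
    - [0, 0, 0]
    - [0, 0, 0]
    - [0, 0, 0]
    - [0, 0, 0]
    - [0, 0, 0]
    - [0, 0, 0]
    - [0, 0, 0]
    - [0, 0, 0]
    - [0, 0, 0]
    - [0, 0, 0]
  gripper: [1, 1, 1, 1, 1, 1, 1, 1, 1, 1]

```text
time: 6.45
tool_pos: [0.4547, -0.0175, 0.0441]
tool_rot: [3.14, -0.003, 0.099]
contact_force: [-0.3, 0.2, -2.0]
opening: 0.008
```

```bash
python3 plan.py .4606 -.0154 .036 .0985 5
python3 - <<'E'
from h import *
c=read_camera('side'); save(c,'side2')
cv2.imwrite('pics/c2.png',cv2.resize(c['img'][190:310,270:430,::-1],None,fx=5,fy=5,interpolation=cv2.INTER_CUBIC))
E
```

```text
6.45 [ 0.45469799 -0.01749572  0.04406743] [ 3.14048098 -0.00338234  0.0990117 ] [-0.25551427  0.16792168 -2.03525623]
[[0.0012, -0.0003, 0.0016], [0.0012, -0.0003, 0.0016], [0.0012, -0.0003, 0.0016], [0.0012, -0.0003, 0.0016], [0.0012, -0.0003, 0.0016]] 0.0001
```

View pics/c2.png

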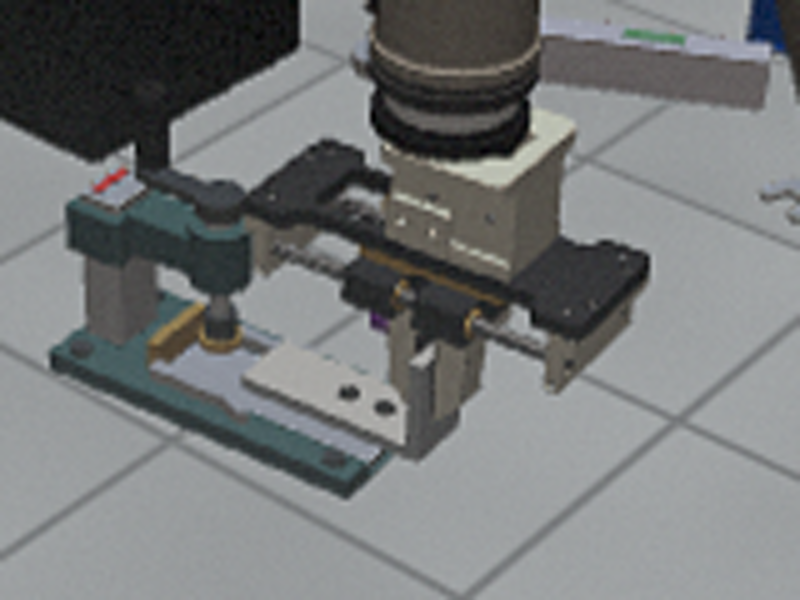

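Emit:
carry_out:
  translation:
    - [0.002, -0.001, 0.002]
    - [0.002, -0.0005, 0.002]
    - [0.001, 0, 0.002]
    - [0, 0, 0.0015]
    - [0, 0, 0]
    - [0, 0, 0]
  turn:
    - [0, 0, 0]
    - [0, 0, 0]
    - [0, 0, 0]
    - [0, 0, 0]
    - [0, 0, 0]
    - [0, 0, 0]
  gripper: [1, 1, 1, 1, 1, 1]

```text
time: 7.1
tool_pos: [0.4572, -0.0151, 0.0357]
tool_rot: [3.141, -0.0, 0.099]
contact_force: [-0.4, 0.9, -1.5]
opening: 0.008
```

Emit:
carry_out:
  translation:
    - [0, 0, 0.001]
    - [0, 0, 0]
    - [0, 0, 0]
    - [0, 0, 0]
    - [0, 0, 0]
    - [0, 0, 0]
    - [0, 0, -0.02]
    - [0, 0, -0.025]
    - [0, 0, -0.025]
    - [-0.015, 0, 0]
  turn:
    - [0, 0, 0]
    - [0, 0, 0]
    - [0, 0, 0]
    - [0, 0, 0]
    - [0, 0, 0]
    - [0, 0, 0]
    - [0, 0, 0]
    - [0, 0, 0]
    - [0, 0, 0]
    - [0, 0, 0]
  gripper: [1, 1, -1, -1, -1, -1, -1, -1, -1, -1]

```text
time: 8.1
tool_pos: [0.4455, -0.0171, 0.1075]
tool_rot: [3.139, -0.007, 0.099]
contact_force: [-0.4, 0.3, -0.4]
opening: 0.0675
```

Emit:
carry_out:
  translation:
    - [-0.014, 0, 0]
    - [0, 0, 0]
    - [0, 0, 0]
    - [0, 0, 0]
    - [0, 0, 0]
    - [0, 0, 0]
    - [0, 0, 0]
    - [0, 0, 0]
    - [0, 0, 0]
    - [0, 0, 0]
  turn:
    - [0, 0, 0.1428]
    - [0, 0, 0.1428]
    - [0, 0, 0.1428]
    - [0, 0, 0.1428]
    - [0, 0, 0.1428]
    - [0, 0, 0.1428]
    - [0, 0, 0.1428]
    - [0, 0, 0.1428]
    - [0, 0, 0.1428]
    - [0, 0, 0.1428]
  gripper: [-1, -1, -1, -1, -1, -1, -1, -1, -1, -1]

```text
time: 9.1
tool_pos: [0.4283, -0.018, 0.1046]
tool_rot: [3.141, 0.0, -1.335]
contact_force: [0.3, -0.4, 0.8]
opening: 0.0914
```

```bash
python3 plan.py .4597 -.0155 .106 -1.472 4
python3 - <<'E'
from h import *
c=read_camera('side'); save(c,'side3')
cv2.imwrite('pics/c3.png',cv2.resize(c['img'][190:310,270:430,::-1],None,fx=5,fy=5,interpolation=cv2.INTER_CUBIC))
E
```

```text
9.1 [ 0.42828431 -0.01798084  0.10460323] [ 3.14141449e+00  8.67026410e-06 -1.33493453e+00] [ 0.27410394 -0.39307907  0.80008418]
[[0.0012, -0.0078, -0.0003], [0.001, -0.0078, -0.0003], [0.0007, -0.0078, -0.0003], [0.0004, -0.0079, -0.0003]] 0.0343
```

View pics/c3.png

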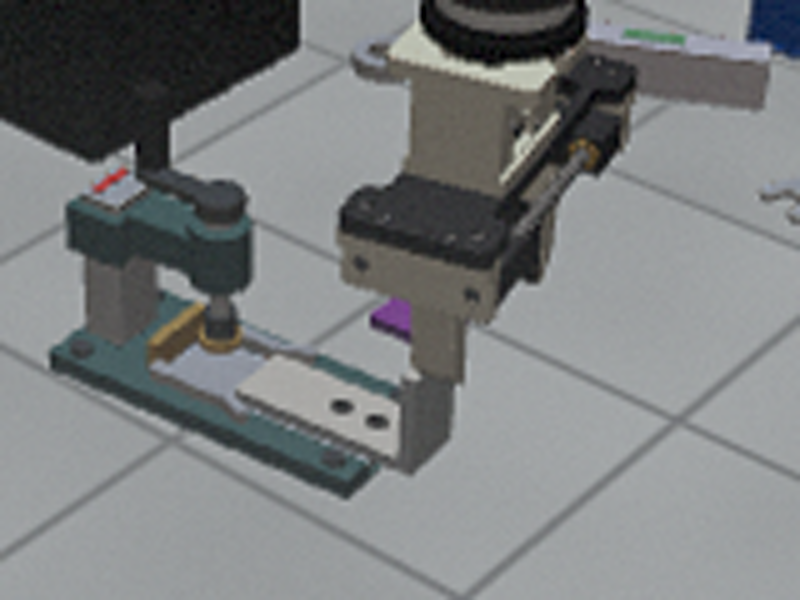

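Emit:
carry_out:
  translation:
    - [0.0012, -0.0078, 0]
    - [0.001, -0.0078, 0]
    - [0.0007, -0.0078, 0]
    - [0.0004, -0.0079, 0]
    - [0, 0, 0.02]
    - [0, 0, 0.025]
    - [0, 0, 0.025]
    - [0, 0, 0.0165]
    - [0, 0, 0]
    - [0, 0, 0]
  turn:
    - [0, 0, 0.0343]
    - [0, 0, 0.0343]
    - [0, 0, 0.0343]
    - [0, 0, 0.0343]
    - [0, 0, 0]
    - [0, 0, 0]
    - [0, 0, 0]
    - [0, 0, 0]
    - [0, 0, 0]
    - [0, 0, 0]
  gripper: [-1, -1, -1, -1, -1, -1, -1, -1, 1, 1]
  squeeze: 8

```text
time: 10.15
tool_pos: [0.4598, -0.0153, 0.0183]
tool_rot: [3.141, 0.0, -1.465]
contact_force: [-0.3, -0.2, 0.4]
opening: 0.0802
```

Emit:
carry_out:
  translation:
    - [0, 0, 0]
    - [0, 0, 0]
    - [0, 0, 0]
    - [0, 0, 0]
    - [0, 0, 0]
    - [0, 0, 0]
  turn:
    - [0, 0, 0]
    - [0, 0, 0]
    - [0, 0, 0]
    - [0, 0, 0]
    - [0, 0, 0]
    - [0, 0, 0]
  gripper: [1, 1, 1, 1, 1, 1]

```text
time: 10.75
tool_pos: [0.4598, -0.0154, 0.0184]
tool_rot: [-3.141, -0.0, -1.466]
contact_force: [-0.4, 0.3, 1.3]
opening: 0.0402
```

Emit:
carry_out:
  translation:
    - [0, -0.004, 0]
    - [0, -0.004, 0]
    - [0, -0.004, 0]
    - [0, -0.004, 0]
    - [0, -0.004, 0]
    - [0, -0.004, 0]
    - [0, -0.004, 0]
    - [0, -0.004, 0]
    - [0, -0.004, 0]
    - [0, 0, 0]
  turn:
    - [0, 0, 0.006]
    - [0, 0, 0]
    - [0, 0, 0]
    - [0, 0, 0]
    - [0, 0, 0]
    - [0, 0, 0]
    - [0, 0, 0]
    - [0, 0, 0]
    - [0, 0, 0]
    - [0, 0, 0]
  gripper: [1, 1, 1, 1, 1, 1, 1, 1, 1, 1]

```text
time: 11.75
tool_pos: [0.4955, -0.0116, 0.0183]
tool_rot: [3.141, 0.0, -1.472]
contact_force: [-1.9, -0.2, 4.8]
opening: 0.0399
```

Emit:
carry_out:
  translation:
    - [0, -0.001, 0]
    - [0, -0.001, 0]
    - [0, -0.001, 0]
    - [0, -0.001, 0]
    - [0, -0.001, 0]
    - [0, -0.001, 0]
    - [0, 0, 0]
  turn:
    - [0, 0, 0]
    - [0, 0, 0]
    - [0, 0, 0]
    - [0, 0, 0]
    - [0, 0, 0]
    - [0, 0, 0]
    - [0, 0, 0]
  gripper: [1, 1, 1, 1, 1, 1, 1]

```text
time: 12.45
tool_pos: [0.5005, -0.0111, 0.0183]
tool_rot: [3.139, 0.0, -1.472]
contact_force: [-5.8, -0.5, 8.0]
opening: 0.0399
```

Emit:
carry_out:
  translation:
    - [0, -0.001, 0]
    - [0, -0.001, 0]
    - [0, 0, 0]
  turn:
    - [0, 0, 0]
    - [0, 0, 0]
    - [0, 0, 0]
  gripper: [1, 1, 1]

```text
time: 12.75
tool_pos: [0.5025, -0.0109, 0.0183]
tool_rot: [3.14, 0.0, -1.472]
contact_force: [-5.3, 0.5, 7.9]
opening: 0.0396
```

Run:
```python
from h import *
c=read_camera('side'); save(c,'side4')
cv2.imwrite('pics/c4.png',cv2.resize(c['img'][210:300,275:395,::-1],None,fx=6.6,fy=6.6,interpolation=cv2.INTER_CUBIC))
print(robot.observe()['contact_force'],robot.observe()['torque'])
```

```text
[-4.14767108 -0.28356748  7.25677767] [-0.11567889  0.80043674  0.02724186]
```

View pics/c4.png

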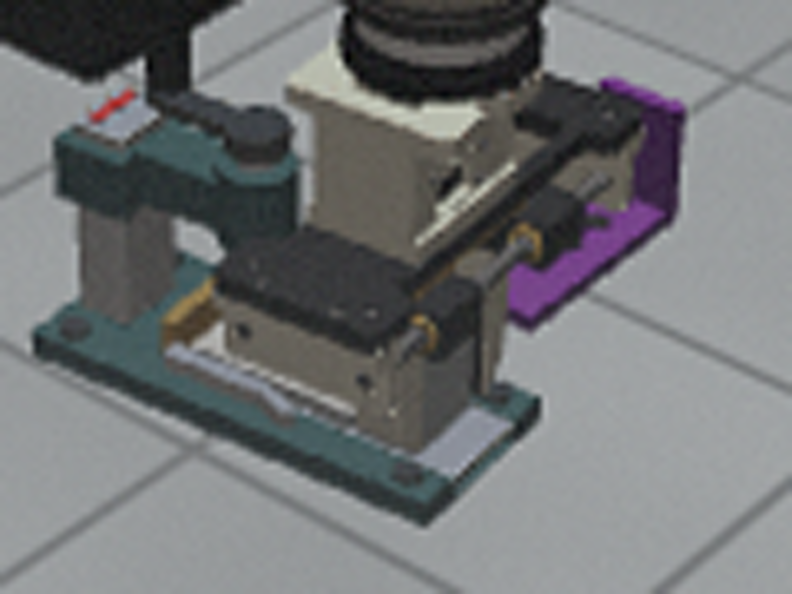

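Emit:
carry_out:
  translation:
    - [0, -0.001, 0]
    - [0, -0.001, 0]
    - [0, -0.0005, 0]
    - [0, 0, 0]
  turn:
    - [0, 0, 0]
    - [0, 0, 0]
    - [0, 0, 0]
    - [0, 0, 0]
  gripper: [1, 1, 1, 1]

```text
time: 13.2
tool_pos: [0.5049, -0.0106, 0.0184]
tool_rot: [3.139, 0.0, -1.472]
contact_force: [-5.7, -0.8, 7.9]
opening: 0.0399
```

Emit:
carry_out:
  translation:
    - [0, -0.001, 0]
    - [0, -0.0005, 0]
    - [0, 0, 0]
  turn:
    - [0, 0, 0]
    - [0, 0, 0]
    - [0, 0, 0]
  gripper: [1, 1, 1]

```text
time: 13.5
tool_pos: [0.5064, -0.0105, 0.0183]
tool_rot: [3.139, 0.0, -1.472]
contact_force: [-4.6, -1.1, 7.8]
opening: 0.0401
```

Emit:
carry_out:
  translation:
    - [0, 0, 0]
    - [0, 0, 0]
    - [0, 0, 0]
    - [0, 0, -0.02]
    - [0, 0, -0.03]
    - [0, 0, -0.03]
    - [0, 0.03, 0]
    - [0, 0.03, 0]
    - [0, 0, 0]
    - [0, 0, 0]
  turn:
    - [0, 0, 0]
    - [0, 0, 0]
    - [0, 0, 0]
    - [0, 0, 0]
    - [0, 0, 0]
    - [0, 0, 0]
    - [0, 0, 0]
    - [0, 0, 0]
    - [0, 0, 0]
    - [0, 0, 0]
  gripper: [-1, -1, -1, -1, -1, -1, -1, -1, 1, 1]

```text
time: 14.5
tool_pos: [0.4481, -0.0166, 0.0985]
tool_rot: [-3.14, -0.0, -1.473]
contact_force: [0.0, -0.7, -0.6]
opening: 0.0803
```

Run:
```python
from h import *
c=read_camera('side'); save(c,'side5')
cv2.imwrite('pics/c5.png',cv2.resize(c['img'][210:300,275:395,::-1],None,fx=6.6,fy=6.6,interpolation=cv2.INTER_CUBIC))
p=(.5855,-.003,.0985)
def W(L):
    x,y,a=p;L=np.array(L);return np.c_[x+np.cos(a)*L[:,0]-np.sin(a)*L[:,1],y+np.sin(a)*L[:,0]+np.cos(a)*L[:,1],L[:,2]]
for n,q in dict(tip_near_top=(.025,.02,.020),tip_near_bot=(.025,.02,.012),back_near_bot=(-.085,.02,.012),back_near_top=(-.085,.02,.072),back_far_top=(-.085,-.02,.072),back_far_bot=(-.085,-.02,.012),base_mouth_near=(-.11,.042,.012),base_back=(.085,.042,.012)).items(): print(n,((proj(c,W([q]))-[275,210]+.5)*6.6-.5).round())
```

```text
tip_near_top [[181. 340.]]
tip_near_bot [[181. 356.]]
back_near_bot [[405. 452.]]
back_near_top [[408. 328.]]
back_far_top [[465. 279.]]
back_far_bot [[460. 403.]]
base_mouth_near [[427. 504.]]
base_back [[ 33. 331.]]
```

View pics/c5.png

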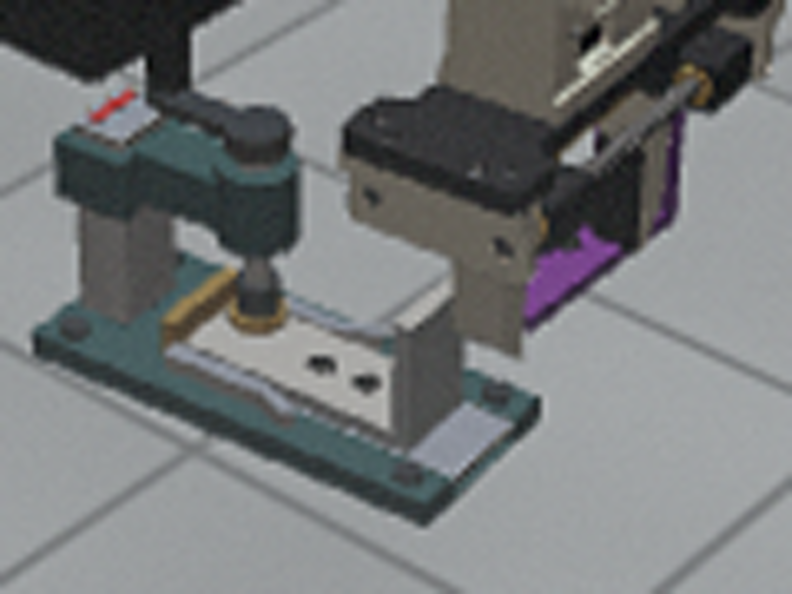

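Side crop: the foot lies between the rails with its end at the brass stop, about (180,340), which matches the projection for home. To make sure, I'll push gently from behind with closed fingers.

Emit:
carry_out:
  translation:
    - [0, 0, 0.02]
    - [0, 0, 0.02]
    - [0, 0, 0.02]
    - [0, 0, 0.005]
    - [0, 0, 0]
    - [0, -0.005, 0]
    - [0, -0.005, 0]
    - [0, -0.005, 0]
    - [0, -0.005, 0]
    - [0, -0.005, 0]
  turn:
    - [0, 0, 0]
    - [0, 0, 0]
    - [0, 0, 0]
    - [0, 0, 0]
    - [0, 0, 0]
    - [0, 0, 0]
    - [0, 0, 0]
    - [0, 0, 0]
    - [0, 0, 0]
    - [0, 0, 0]
  gripper: [1, 1, 1, 1, 1, 1, 1, 1, 1, 1]

```text
time: 15.55
tool_pos: [0.4734, -0.014, 0.0335]
tool_rot: [-3.141, -0.0, -1.472]
contact_force: [-0.2, -0.1, -0.3]
opening: 0.0007
```

Emit:
carry_out:
  translation:
    - [0, -0.005, 0]
    - [0, -0.004, 0]
    - [0, -0.001, 0]
    - [0, -0.001, 0]
    - [0, -0.001, 0]
    - [0, 0, 0]
  turn:
    - [0, 0, 0]
    - [0, 0, 0]
    - [0, 0, 0]
    - [0, 0, 0]
    - [0, 0, 0]
    - [0, 0, 0]
  gripper: [1, 1, 1, 1, 1, 1]

```text
time: 16.15
tool_pos: [0.4846, -0.0128, 0.0332]
tool_rot: [3.141, -0.0, -1.472]
contact_force: [-1.3, -0.3, -0.2]
opening: 0.0004
```

Emit:
carry_out:
  translation:
    - [0, -0.001, 0]
    - [0, -0.001, 0]
    - [0, 0, 0]
  turn:
    - [0, 0, 0]
    - [0, 0, 0]
    - [0, 0, 0]
  gripper: [1, 1, 1]

```text
time: 16.45
tool_pos: [0.4867, -0.0126, 0.0332]
tool_rot: [-3.141, -0.0, -1.472]
contact_force: [1.2, -0.2, -0.5]
opening: 0.0006
```

Emit:
carry_out:
  translation:
    - [0, -0.001, 0]
    - [0, -0.0005, 0]
    - [0, 0, 0]
  turn:
    - [0, 0, 0]
    - [0, 0, 0]
    - [0, 0, 0]
  gripper: [1, 1, 1]

```text
time: 16.75
tool_pos: [0.4882, -0.0125, 0.0332]
tool_rot: [-3.141, -0.0, -1.472]
contact_force: [0.8, 0.0, 0.6]
opening: 0.0004
```

Emit:
carry_out:
  translation:
    - [0, -0.001, 0]
    - [0, -0.001, 0]
    - [0, 0, 0]
  turn:
    - [0, 0, 0]
    - [0, 0, 0]
    - [0, 0, 0]
  gripper: [1, 1, 1]

```text
time: 17.05
tool_pos: [0.49, -0.0123, 0.0332]
tool_rot: [3.141, -0.0, -1.472]
contact_force: [-0.0, 0.3, 0.5]
opening: 0.0004
```

Emit:
carry_out:
  translation:
    - [0, -0.001, 0]
    - [0, 0, 0]
  turn:
    - [0, 0, 0]
    - [0, 0, 0]
  gripper: [1, 1]

```text
time: 17.25
tool_pos: [0.4909, -0.0122, 0.0332]
tool_rot: [3.141, 0.0, -1.472]
contact_force: [-1.4, -0.7, 0.4]
opening: 0.0005
```

Emit:
carry_out:
  translation:
    - [0, -0.001, 0]
    - [0, 0, 0]
  turn:
    - [0, 0, 0]
    - [0, 0, 0]
  gripper: [1, 1]

```text
time: 17.45
tool_pos: [0.4909, -0.0121, 0.0331]
tool_rot: [3.139, 0.0, -1.472]
contact_force: [-5.3, -1.8, 3.4]
opening: 0.0003
```

Emit:
carry_out:
  translation:
    - [0, -0.0007, 0]
    - [0, 0, 0]
  turn:
    - [0, 0, 0]
    - [0, 0, 0]
  gripper: [1, 1]

```text
time: 17.65
tool_pos: [0.4908, -0.0121, 0.0331]
tool_rot: [3.137, 0.0, -1.472]
contact_force: [-8.4, -2.8, 6.0]
opening: 0.0006
```

Emit:
carry_out:
  translation:
    - [0, -0.0007, 0]
    - [0, 0, 0]
  turn:
    - [0, 0, 0]
    - [0, 0, 0]
  gripper: [1, 1]

```text
time: 17.85
tool_pos: [0.4908, -0.0121, 0.0331]
tool_rot: [3.136, 0.0, -1.472]
contact_force: [-10.7, -3.4, 8.6]
opening: 0.0003
```

Solid contact at about 10 N, at the predicted home position. Now I back off and go to the handle.

Emit:
carry_out:
  translation:
    - [0, 0.01, 0]
    - [0, 0.02, 0]
    - [0, 0.02, -0.02]
    - [0, 0, -0.045]
    - [0, 0, -0.045]
    - [0, 0, -0.045]
    - [0, 0, -0.012]
    - [0, -0.04, 0]
    - [0, -0.045, 0]
    - [0, -0.045, 0]
  turn:
    - [0, 0, 0]
    - [0, 0, 0]
    - [0, 0, 0]
    - [0, 0, 0]
    - [0, 0, 0]
    - [0, 0, 0]
    - [0, 0, 0]
    - [0, 0, 0]
    - [0, 0, 0]
    - [0, 0, 0]
  gripper: [1, 1, 1, -0.2, -0.2, -0.2, -0.2, -0.2, -0.2, -0.2]

```text
time: 18.85
tool_pos: [0.5748, -0.0038, 0.2009]
tool_rot: [-3.139, -0.0, -1.472]
contact_force: [0.4, -0.4, 0.4]
opening: 0.0516
```

```bash
python3 plan.py .631 .0002 .2 -1.472 3
```

```text
18.85 [ 0.57484425 -0.00382401  0.20085339] [-3.13906580e+00 -4.22623354e-04 -1.47235009e+00] [ 0.35786367 -0.43504887  0.39902081]
[[0.0005, -0.0188, 0.0003], [0.0005, -0.0188, 0.0003], [0.0005, -0.0188, 0.0003]] -0.0001
```

Emit:
carry_out:
  translation:
    - [0, -0.0188, 0]
    - [0, -0.0188, 0]
    - [0, -0.0188, 0]
    - [0, 0, 0.022]
    - [0, 0, 0.022]
    - [0, 0, 0.022]
    - [0, 0, 0]
    - [0, 0, 0]
    - [0, 0, 0]
    - [0, 0, 0]
  turn:
    - [0, 0, 0]
    - [0, 0, 0]
    - [0, 0, 0]
    - [0, 0, 0]
    - [0, 0, 0]
    - [0, 0, 0]
    - [0, 0, 0]
    - [0, 0, 0]
    - [0, 0, 0]
    - [0, 0, 0]
  gripper: [-0.2, -0.2, -0.2, -0.2, -0.2, -0.2, 1, 1, 1, 1]
  squeeze: 20

```text
time: 19.85
tool_pos: [0.63, 0.0014, 0.1357]
tool_rot: [-3.139, -0.001, -1.472]
contact_force: [-0.4, -0.4, -0.0]
opening: 0.0275
```

Emit:
carry_out:
  translation:
    - [0, 0, 0]
    - [0, 0, 0]
    - [0, 0, 0]
  turn:
    - [0, 0, 0]
    - [0, 0, 0]
    - [0, 0, 0]
  gripper: [1, 1, 1]

```text
time: 20.15
tool_pos: [0.6299, 0.0007, 0.1354]
tool_rot: [-3.139, -0.002, -1.472]
contact_force: [0.7, -3.5, 6.0]
opening: 0.0183
```

```bash
cat > arc.py <<'E'
import sys
from h import *
# arc.py turn n : rows clockwise from measured pose; target on the circle
T,n=float(sys.argv[1]),int(sys.argv[2]); c=np.array([.5855,-.003]); r=.045
s=robot.observe(); p=s['tool_pos'][:2]-c; a=np.arctan2(p[1],p[0]); y=s['tool_rot'][2]
f=s['contact_force']; print('th',a,'r',np.linalg.norm(p),'z',s['tool_pos'][2],'Frad',f[:2]@p/np.linalg.norm(p),'Ftan',f[:2]@[-p[1],p[0]]/np.linalg.norm(p),'Fz',f[2])
q=s['tool_pos'][:2]; out=[]; q=c+r*np.array([np.cos(a),np.sin(a)]) if len(sys.argv)<4 else q
for i in range(1,n+1):
    t=a-T*i/n; N=c+r*np.array([np.cos(t),np.sin(t)]); d=N-q; q=N
    out.append([round(float(v),4) for v in(np.cos(y)*d[0]+np.sin(y)*d[1],np.sin(y)*d[0]-np.cos(y)*d[1])]+[0])
print(out)
E
python3 arc.py 1.0 10
```

```text
th 0.08417368128036923 r 0.0445623528988998 z 0.1354097847013589 Frad 0.4226679218790946 Ftan -3.5359923351976095 Fz 5.968364695354881
[[0.0045, 0.0003, 0], [0.0044, 0.0007, 0], [0.0043, 0.0012, 0], [0.0042, 0.0016, 0], [0.004, 0.002, 0], [0.0038, 0.0024, 0], [0.0035, 0.0028, 0], [0.0032, 0.0031, 0], [0.0029, 0.0034, 0], [0.0026, 0.0037, 0]]
```

Emit:
carry_out:
  translation:
    - [0.0045, 0.0003, 0]
    - [0.0044, 0.0007, 0]
    - [0.0043, 0.0012, 0]
    - [0.0042, 0.0016, 0]
    - [0.004, 0.002, 0]
    - [0.0038, 0.0024, 0]
    - [0.0035, 0.0028, 0]
    - [0.0032, 0.0031, 0]
    - [0.0029, 0.0034, 0]
    - [0.0026, 0.0037, 0]
  turn:
    - [0, 0, 0]
    - [0, 0, 0]
    - [0, 0, 0]
    - [0, 0, 0]
    - [0, 0, 0]
    - [0, 0, 0]
    - [0, 0, 0]
    - [0, 0, 0]
    - [0, 0, 0]
    - [0, 0, 0]
  gripper: [1, 1, 1, 1, 1, 1, 1, 1, 1, 1]

```text
time: 21.15
tool_pos: [0.6141, -0.0375, 0.1355]
tool_rot: [-3.135, -0.0, -1.472]
contact_force: [5.3, 0.7, 2.2]
opening: 0.0182
```

```bash
python3 arc.py 1.2 10
```

```text
th -0.8798538493459647 r 0.044823903307880476 z 0.13548965609132263 Frad 2.8545533384842896 Ftan 4.474490154358808 Fz 2.1530381922859387
[[0.0027, 0.0047, 0], [0.0022, 0.0049, 0], [0.0016, 0.0052, 0], [0.0009, 0.0053, 0], [0.0003, 0.0054, 0], [-0.0004, 0.0054, 0], [-0.001, 0.0053, 0], [-0.0016, 0.0051, 0], [-0.0022, 0.0049, 0], [-0.0028, 0.0046, 0]]
```

Emit:
carry_out:
  translation:
    - [0.0027, 0.0047, 0]
    - [0.0022, 0.0049, 0]
    - [0.0016, 0.0052, 0]
    - [0.0009, 0.0053, 0]
    - [0.0003, 0.0054, 0]
    - [-0.0004, 0.0054, 0]
    - [-0.001, 0.0053, 0]
    - [-0.0016, 0.0051, 0]
    - [-0.0022, 0.0049, 0]
    - [-0.0028, 0.0046, 0]
  turn:
    - [0, 0, 0]
    - [0, 0, 0]
    - [0, 0, 0]
    - [0, 0, 0]
    - [0, 0, 0]
    - [0, 0, 0]
    - [0, 0, 0]
    - [0, 0, 0]
    - [0, 0, 0]
    - [0, 0, 0]
  gripper: [1, 1, 1, 1, 1, 1, 1, 1, 1, 1]

```text
time: 22.15
tool_pos: [0.5626, -0.0424, 0.1354]
tool_rot: [-3.137, -0.001, -1.472]
contact_force: [5.5, -0.1, 5.0]
opening: 0.0179
```

```bash
cat > tab.py <<'E'
from h import *
c=read_camera('side')
def red(i):
    i=i[200:250,270:330].astype(int); m=(i[:,:,0]>110)&(i[:,:,0]>1.8*i[:,:,1])&(i[:,:,0]>1.8*i[:,:,2]); y,x=np.nonzero(m)
    return (m.sum(),x.min()+270,x.max()+270,y.min()+200,y.max()+200) if m.any() else 0
print('red now',red(c['img']),'start',red(cv2.imread('pics/side0.png')[:,:,::-1]))
E
python3 tab.py; python3 arc.py .8 8
```

```text
red now (np.int64(6), np.int64(289), np.int64(294), np.int64(224), np.int64(227)) start (np.int64(7), np.int64(289), np.int64(294), np.int64(224), np.int64(227))
th -2.1164621488675524 r 0.04559233383461017 z 0.13539959588111752 Frad -2.4974519045843855 Ftan 3.1438733699233343 Fz 6.394399150251825
[[-0.0029, 0.0035, 0], [-0.0032, 0.0032, 0], [-0.0035, 0.0028, 0], [-0.0038, 0.0025, 0], [-0.004, 0.0021, 0], [-0.0042, 0.0017, 0], [-0.0043, 0.0012, 0], [-0.0044, 0.0008, 0]]
```

Emit:
carry_out:
  translation:
    - [-0.0029, 0.0035, 0]
    - [-0.0032, 0.0032, 0]
    - [-0.0035, 0.0028, 0]
    - [-0.0038, 0.0025, 0]
    - [-0.004, 0.0021, 0]
    - [-0.0042, 0.0017, 0]
    - [-0.0043, 0.0012, 0]
    - [-0.0044, 0.0008, 0]
    - [0, 0, 0]
  turn:
    - [0, 0, 0]
    - [0, 0, 0]
    - [0, 0, 0]
    - [0, 0, 0]
    - [0, 0, 0]
    - [0, 0, 0]
    - [0, 0, 0]
    - [0, 0, 0]
    - [0, 0, 0]
  gripper: [1, 1, 1, 1, 1, 1, 1, 1, 1]

```text
time: 23.1
tool_pos: [0.5413, -0.0141, 0.1354]
tool_rot: [-3.139, -0.001, -1.472]
contact_force: [2.9, -1.7, 7.2]
opening: 0.0182
```

```bash
python3 tab.py; python3 arc.py .8 8
```

```text
red now (np.int64(6), np.int64(289), np.int64(294), np.int64(224), np.int64(227)) start (np.int64(7), np.int64(289), np.int64(294), np.int64(224), np.int64(227))
th -2.8950744841432683 r 0.045609339762580754 z 0.1353547502120359 Frad -1.7101056973857178 Ftan 1.7434472822835916 Fz 7.762038594459944
[[-0.0045, 0.0004, 0], [-0.0045, -0.0, 0], [-0.0045, -0.0005, 0], [-0.0044, -0.0009, 0], [-0.0043, -0.0013, 0], [-0.0041, -0.0018, 0], [-0.0039, -0.0022, 0], [-0.0037, -0.0025, 0]]
```

Emit:
carry_out:
  translation:
    - [-0.0045, 0.0004, 0]
    - [-0.0045, 0.0, 0]
    - [-0.0045, -0.0005, 0]
    - [-0.0044, -0.0009, 0]
    - [-0.0043, -0.0013, 0]
    - [-0.0041, -0.0018, 0]
    - [-0.0039, -0.0022, 0]
    - [-0.0037, -0.0025, 0]
    - [0, 0, 0]
  turn:
    - [0, 0, 0]
    - [0, 0, 0]
    - [0, 0, 0]
    - [0, 0, 0]
    - [0, 0, 0]
    - [0, 0, 0]
    - [0, 0, 0]
    - [0, 0, 0]
    - [0, 0, 0]
  gripper: [1, 1, 1, 1, 1, 1, 1, 1, 1]

```text
time: 24.05
tool_pos: [0.5462, 0.0196, 0.1353]
tool_rot: [-3.14, -0.002, -1.472]
contact_force: [-0.9, -4.5, 9.3]
opening: 0.0181
```

```bash
python3 tab.py; python3 arc.py .8 8
```

```text
red now (np.int64(6), np.int64(288), np.int64(291), np.int64(223), np.int64(225)) start (np.int64(7), np.int64(289), np.int64(294), np.int64(224), np.int64(227))
th 2.6197415989715553 r 0.04537009263465607 z 0.13533763267287285 Frad -2.8443182980636412 Ftan 4.493844496343755 Fz 9.366120288812937
[[-0.0035, -0.0028, 0], [-0.0032, -0.0031, 0], [-0.0029, -0.0034, 0], [-0.0025, -0.0037, 0], [-0.0022, -0.0039, 0], [-0.0018, -0.0041, 0], [-0.0013, -0.0043, 0], [-0.0009, -0.0044, 0]]
```

Run:
```python
from h import *
z=lambda i:cv2.resize(i[205:245,275:325],None,fx=8,fy=8,interpolation=cv2.INTER_CUBIC)
c=read_camera('side'); save(c,'side6'); a=z(c['img'][:,:,::-1]); b=z(cv2.imread('pics/side0.png'))
cv2.imwrite('pics/c6.png',np.hstack([b[:,:395],a[:,:395]]))
```

```text
(no output)
```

View pics/c6.png

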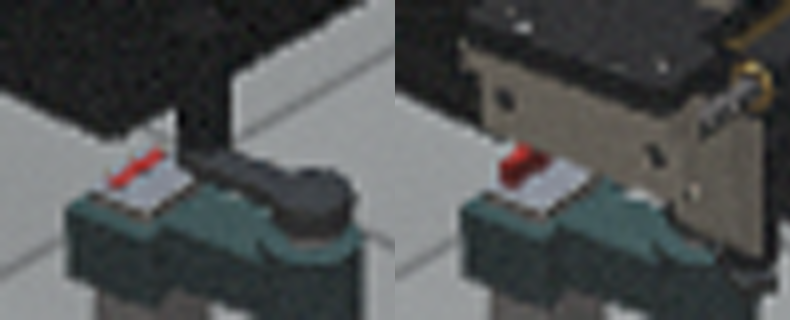

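The right half (now) shows the red tab partly up at about (520,165), with part of it behind the gripper. I'll measure it numerically.

Run:
```python
from h import *
for n in('side0','side6'):
    i=cv2.imread('pics/'+n+'.png').astype(int); print(n); print((i[219:231,285:297,2]-i[219:231,285:297,1]))
c=read_camera('side'); a=.0985
W=lambda x,y,z:[.5855+np.cos(a)*x-np.sin(a)*y,-.003+np.sin(a)*x+np.cos(a)*y,z]
for z in(.1,.105,.11,.115,.12): print(z,proj(c,[W(.072,.013,z),W(.072,-.013,z)]).round(1).tolist())
c=read_camera('top'); save(c,'top6'); i=c['img'].astype(int); d=i[:,:,0]-i[:,:,1]; y,x=np.nonzero(d[185:215,310:350]>40); print('top red',len(y),x.min()+310 if len(x) else 0)
```

```text
side0
[[ -3   1  -2  -3  -1  -4  -1   3  -4  -4  -4  -4]
 [  0  -5  -1   1  -3   0  -3  -1  -4  -3  -3  -3]
 [ -1   0  -1  -3  -3  -2  -2  -3  -3  -3  -3  -2]
 [ -4  -4  -3  -1  -2  -1  -5  -2  -5   1  -3  -3]
 [ -4  -3  -3  -4  -3  -5  -4  -7  -2  42   3  -3]
 [ -3  -4  -3  -3  -6  -5   6  -2  73 120  38  -6]
 [ -3  -3  -6  -5  -8  -2  71 123 112  46 -12  -8]
 [ -3  -5  -5   4  -2  71 113  54   8 -10  -6  -3]
 [ -4  -4  -4  29  98 111  43 -14 -10  -7  -5  -5]
 [ -4  -7  -6  10  38  10 -10  -7  -6  -4  -5  -5]
 [-15  -5   2  -5  -9  -7  -7  -7  -5  -4  -5  -1]
 [-25 -11   2   1   2  -1  -6  -4  -5  -5   4   2]]
side6
[[ -4   4   4   2   5   6   5   4   4   5   6   4]
 [  1   4   6   5   5   4   4   4   6   5   3   4]
 [ -3  -3   2   3   4   4   2   8   4   7   4   3]
 [ -4  -6  -2  -3  -1  14  11   1   2   3   4   3]
 [ -2  -4  -2  -8  -1  79  72  14   5   3   6   4]
 [ -3  -4  -6  -2  67 125  82  36  37  15   2   2]
 [ -4  -3  -6  65  85  57  37  38  32  15  -7  -4]
 [ -3  -4  -6  44  43  39  34  16  14  -9  -6  -6]
 [ -3  -5  -8  38  45  32  11  -9  -7  -5  -5  -5]
 [ -4  -5  -7   6  24  13  -7  -7  -4  -4  -6  -3]
 [-14  -3   2  -4  -8  -5  -5  -5  -5  -4  -3  -3]
 [-23 -12   0   1   3  -1  -6  -8  -8  -5   3  -1]]
0.1 [[289.0, 229.2], [295.0, 225.1]]
0.105 [[288.9, 227.6], [295.0, 223.5]]
0.11 [[288.9, 226.0], [294.9, 221.9]]
0.115 [[288.8, 224.4], [294.9, 220.3]]
0.12 [[288.8, 222.8], [294.8, 218.7]]
top red 0 0
```

The tab is about 8 to 8.5 mm up (2.7 px × 3.1 mm). About 0.24 rad more should bring it to 12 mm.

Emit:
carry_out:
  translation:
    - [-0.0035, -0.0028, 0]
    - [-0.0032, -0.0031, 0]
    - [-0.0013, -0.0015, 0]
    - [0, 0, 0]
    - [0, 0, 0]
  turn:
    - [0, 0, 0]
    - [0, 0, 0]
    - [0, 0, 0]
    - [0, 0, 0]
    - [0, 0, 0]
  gripper: [1, 1, 1, 1, 1]

```text
time: 24.75
tool_pos: [0.5525, 0.0279, 0.1353]
tool_rot: [-3.141, -0.002, -1.472]
contact_force: [-1.1, -6.5, 9.9]
opening: 0.018
```

```bash
python3 - <<'E'
from h import *
c=read_camera('side'); save(c,'side7'); i=c['img'].astype(int); print((i[215:231,285:297,0]-i[215:231,285:297,1]))
E
python3 arc.py .1 1
```

```text
[[  5   7   4   5   4   2   1   1   0  -5   0   0]
 [  6   5   3   5   6   5   5   2   2   1  -1  -3]
 [ -2   3   5   0   5   6   6   7   5   4   4   0]
 [  2   5   4   7   5   2   5   7   6   3   4   4]
 [  6   5   6   4   2   7   5   3   5   5   5   5]
 [  4   5   8   4   5   4   4   5   5   5   5   6]
 [  4   6   3   3   3   4   5   3   4   4   5   5]
 [  5   5   6   5   5   7   4   4   3   4   4   3]
 [ -2   1   3   5   4   3   6   5   5   5   7   6]
 [ -4  -3  -2  22   6   4   4   3   4   5   4   5]
 [ -4  -5  -5  45  50  36  16   8   4   3   6   4]
 [ -5  -5  -7  42  45  40  36  16   9   0   4   6]
 [ -4  -4  -6  34  47  33  14  -8  -6  -6  -4   0]
 [ -5  -5  -8  10  23  15  -8  -5  -5  -7  -6  -5]
 [-14  -4   3  -2  -7  -6  -6  -6  -6  -6  -4  -1]
 [-22 -11   0   0   2  -2  -4  -8  -6  -5   4   1]]
th 2.388253204645933 r 0.045250588455533605 z 0.13535555987858108 Frad -3.035144622700458 Ftan 6.510464433484121 Fz 8.916896881169901
[[-0.0028, -0.0035, 0]]
```

Emit:
carry_out:
  translation:
    - [0.0006, 0.0008, 0]
    - [0, 0, 0]
    - [0, 0, 0]
    - [0, 0, 0]
    - [0, 0, -0.015]
    - [0, 0, -0.025]
    - [0, 0, -0.03]
    - [0, 0.02, 0]
    - [0, 0.05, 0]
    - [0, 0.05, 0]
  turn:
    - [0, 0, 0]
    - [0, 0, 0]
    - [0, 0, 0]
    - [0, 0, 0]
    - [0, 0, 0]
    - [0, 0, 0]
    - [0, 0, 0]
    - [0, 0, 0]
    - [0, 0, 0]
    - [0, 0, 0]
  gripper: [1, 0.1, 0.1, 0.1, 0.1, 0.1, 0.1, 0.1, 0.1, 0.1]

```text
time: 25.8
tool_pos: [0.4305, 0.0169, 0.2034]
tool_rot: [3.14, 0.0, -1.472]
contact_force: [-0.3, 0.3, 1.7]
opening: 0.0412
```

Run:
```python
from h import *
c=read_camera('side'); save(c,'side8'); i=c['img'].astype(int); print((i[215:231,285:297,0]-i[215:231,285:297,1]))
z=lambda i,f:cv2.resize(i,None,fx=f,fy=f,interpolation=cv2.INTER_CUBIC)
t=read_camera('top'); save(t,'top8')
a=z(c['img'][200:290,275:375,::-1],5); b=z(t['img'][180:270,300:360,::-1],5); cv2.imwrite('pics/c8.png',np.hstack([a,b]))
```

```text
[[ -1  -6  -4  -2   0   1   1   0   2  -1  -1  -5]
 [  2  -1   0   3   1   0   3  -1  -5   1  -2  -4]
 [ -3  -2  -2   0   3   0  -4  -3  -2  -3  -1  -3]
 [ -1  -1  -1  -1  -4  -1  -6  -1  -1  -7  -4  -3]
 [ -4   1  -1   1  -1  -6  -3  -6  13  49   2  -6]
 [  1   1  -2  -2  -2  -2  16  51  83 127  38  -6]
 [ -3  -3  -1  -4  -6  19  87 129 125  82  27  -6]
 [ -4  -3  -4  21  21  83 125  80  33  36  32  -9]
 [ -3  -4  -6  67 130 125  82  38  39  48  33  -6]
 [ -4  -3  -8  43  67  31  40  39  38  34  18  -6]
 [ -1  -5  -7  43  52  40  43  40  34  12  -7  -5]
 [ -3  -5  -6  45  47  39  33  19  13  -9  -6  -4]
 [ -3  -4  -6  39  49  33  13  -8  -7  -6  -4  -5]
 [ -4  -6  -5   7  25  14  -7  -6  -6  -4  -5  -3]
 [-14  -1   3  -3 -10  -6  -8  -6  -3  -4  -6  -1]
 [-25 -12   2   2   2   2  -5  -7  -5  -6   4  -1]]
```

View pics/c8.png

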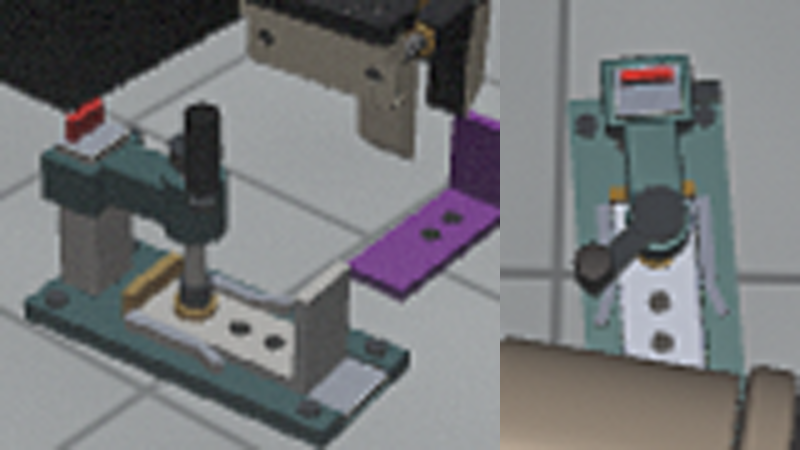

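The tab stands about 12.4 mm up, all red. The foot is against the stop between the rails, and the gripper is clear of everything.

```bash
python3 -c "
from cell import robot
print(robot.hand_in())"
```

```text
the job is handed in; nothing more can be done
None
```

The zinc bracket is clamped and the job is handed in at about 26 s on the robot's clock. `hand_in` gives no verdict, so what follows rests on my own checks.

**What I did:** I carried the bracket by its leg and laid the foot on the clamp's bed. I then slid it between the rails and pressed it home from behind. Last, I turned the crank about 4 rad clockwise, let go and backed off.

**Last checks:**
- **Seating:** when pressed from behind, the bracket met solid resistance at about 11 N, within 1 mm of where home should be. The final side and top pictures show the foot against the stop, between the rails, with the leg upright.
- **Tab:** it has risen about 12.4 mm by pixel shift, with only red showing. An earlier estimate plus the last 0.23 rad of turning gave about 11.8 mm.
- **Clear of the work:** the gripper is well away from the clamp.

**Odd reading and gaps:**
- **Slide forces:** near the end of the first slide the force levelled off at about 5 N sideways and 8 N upward. I took this as the pads slipping on a bracket that was already home, and the later push agreed.
- **Bystanders:** I did not measure their positions again. The robot never went near them.

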